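# Pin the cable reel shaft for transport

### The job

Lock the empty yellow cable reel for transport: swing its crank until the crank stands straight up, which lines up the hidden cross-hole in the shaft, then push the long red-handled pin down through the hole in the top of the lock housing until its flange sits fully home, and let go. Leave the short blue-handled pin in the rack.

Things in the scene. Friction and masses are not known exactly. Their poses are not given: they have to be found in the camera images.
- lock_pin: Long red-handled pin, nose down in one of two holes (15 mm wide, 40 deep, 100 apart) of a wooden rack 50 mm high; lifts straight out. Origin: nose tip (10 mm above the table in the rack); z up along it. Stem 12 mm thick, tapered nose, 85 mm long; flange 36 mm wide at 85 to 91 mm above the origin; round red handle 22 mm thick at 91 to 131 mm, grip at 111. About 0.12 kg.
- short_pin: The wrong pin, blue-handled, in the rack's other hole, to be left there. Like the red one but its stem is only 45 mm long, so it stands 40 mm lower (top 101 mm above the table). Origin: nose tip, z up.
- lock_hole (a point): Mouth centre of the 24 mm hole in the aluminium top of the fixed blue lock housing, 115 mm above the table. z up; y along the level shaft from crank to yellow reel (124 mm wide, 62 mm off); x square to it. Shaft axis 40 mm below. With the crank upright within 10 degrees the pin drops freely through shaft and housing until its flange rests here, nose 85 mm below.
- crank_grip (a point): Middle of the crank's round black handle (20 mm thick, 62 long, along the shaft), 70 mm from the shaft axis, 104 mm to lock_hole's -y side. z points out along the arm: vertical when upright. Starts leaning 35 to 65 degrees to lock_hole's -x; about 4 N turns it, it stays where left. Pinch it from above across x and carry it along its arc, gripper down; it turns in the pads.

How it is judged:
On the way:
1. the crank stands upright, within 17 degrees (angle between crank_grip's own z axis and vertical below 0.3 rad), for 0.2 s.
At the end, for the whole second after the job is handed in: Crank upright within 17 degrees; red pin through housing and shaft, nose at least 78 mm below the hole's mouth (85 mm is home), within 15 mm of the hole's axis, upright within 11 degrees, released and at rest; short blue pin still in the rack, within 30 mm of its start (angle between crank_grip's own z axis and vertical below 0.3 rad and z of lock_pin in the frame of lock_hole below -0.078 m and horizontal distance between lock_pin and lock_hole below 0.015 m and angle between lock_pin's own z axis and vertical below 0.2 rad and linear speed of lock_pin below 0.02 m/s and distance of short_pin from where it was at the start of the episode below 0.03 m); the robot touches nothing.
It fails at once if the short blue pin is taken out of the rack or moved more than 40 mm (distance of short_pin from where it was at the start of the episode above 0.04 m).
It also fails if it takes over 64 s, if anything falls off the work surface, if the arm or the gripper's body presses on something with over 40 N, if the wrist force passes 120 N, or if a joint passes its speed limit or range.

### The arm

A 6-joint arm with a two-finger parallel gripper is mounted at the origin on the work surface. World frame = base frame: x ahead of the robot, y to its left, z up, the work surface at z = 0. Lengths are in m, angles in rad, forces in N, time in s.
With the tool pointing down it reaches from about 0.375 to 0.9 m from the base axis. Payload 3.1 kg.
Tool frame: the origin (TCP) lies between the finger pads; the fingertips stand manip.finger_overhang ahead of it and the grasp point (between the pads) lies 5 mm behind it (manip.finger_overhang is the distance from the TCP to the fingertips, in m); z points along the fingers, y is the line along which they close (so a half turn about z gives the same grasp; the last joint's range is limited). The gripper opens to 85 mm and grips with 20 to 120 N. Pads are 22 mm wide; open, the fingers measure 114 mm over their backs; the gripper's body (76 mm by 85 mm) begins 54 mm behind the grasp point. The pads swing forward as they close: fully open they stand 13 mm farther back than shut.
Start: joints at [1.083, 0.527, 1.433, -0, 1.181, -0.178], TCP at [0.19, 0.595, 0.245] pointing down, gripper open.
Joint ranges: [-3.08, 3.08], [-0.75, 2.2], [0.22, 2.44], [-1.43, 4.57], [0, 2.65], [-2.85, 2.85]. Speed limits (rad/s): [2.79, 2.79, 3.14, 3.14, 3.14, 3.14].

### API

Orientations are given as a unit quaternion [x, y, z, w].
In Python, from station import manip gives the robot as it stands.
- The arm moves only by the tool drive_tool, never from a script. Its argument "plan" is a list of rows, each a list of 7 numbers: the shift along the tool's x, y, z in m, then the turn, a rotation vector about the tool's x, y, z in degrees, then the opening, from -1 (shut) to 1 (fully open). In form: [[x, y, z, wx, wy, wz, gripper], ...]. A call has 1 to 10 rows; each row shifts and turns the commanded pose from where the row before left it, along the tool's axes as they then stand; what a row does not reach is not made up. A row lasts 1/10 s, in which the tool goes at most 50 mm and 8.59 degrees, less where a joint would pass 70% of its speed; a pose out of reach is approached as far as the arm can. A call is refused whole if a number of a shift passes 0.05 or a number of a turn 8.59, either way. A call with a gripper value outside its range is refused whole. The fingers move at their own pace and stop on an object; "newtons" is the grip in N (left out, the last holds). Time passes only in rows, so rows that do not move let the fingers close. It gives the time, the measured TCP pose, the force, the opening and the grip force at its end, in the units of the state.
- manip.sense(): the state, without advancing time (a new reading comes with each control period).
- manip.snapshot(name): name is "side" or "top"; returns a dict with "image" (480x640x3 uint8, red, green, blue), "z_map" (480x640 float32, m along the optical axis (not along the pixel's ray), 0 where there is no reading), "fov_y" (degrees; the focal length in pixels is half the picture's height over the tangent of half this angle, whatever the lens; pixels are square), "cx", "cy" (the principal point, pixels), "extrinsics" (4x4, takes a point from camera to world coordinates). Camera axes: x right, y up, looking along -z (the intrinsics and any distortion apply to the point x, -y, -z); pixel columns grow to the right and rows downward; lengths in m; the calibration is good to about 2 mm. A picture is of the moment at which its call begins.
- manip.sign_off(): hands the job in; it is judged then, once.
The state is a dict: "t": time; "q": joint angles; "qd": joint speeds; "tau": joint torques, N m; "tcp_pos": TCP position; "tool_rot": TCP orientation; "force": force on the tool from outside, world axes, zero at the start; "ft_torque": the same for the moment, N m; "finger_gap": opening from 0.0 (shut) to 1.0 (fully open); "gripper_force": force on a finger pad.
Only numpy, scipy, OpenCV 4.12 (cv2) and the standard library are available. Lean on these libraries where they do the work, as an engineer would, in place of code of your own. Each camera call takes 0.05 s, during which the arm holds its last target. There are 200 camera calls.

## Working session

There is one attempt and no reset: what is moved stays moved. The work goes in short steps, Python scripts to look and compute and a tool call to move; the robot and the scene stay as the last step left them, time stands still between calls to the robot, and variables do not carry over. Pictures are saved under pics/ and viewed, at most 10 in all, crops included, and the job is handed in when it is done.

Besides the shell and the picture viewer there is one more tool, called as a command line: name --pt "numbers of a row" for each row, then --argument value for the rest. drive_tool: Moves the arm, as the interface text tells. Its arguments: {"type":"object","properties":{"plan":{"type":"array"},"newtons":{"type":"number"}},"required":["plan"]}

```bash
mkdir -p pics
cat > h.py <<'E'
import numpy as np, cv2
from station import manip
def snap(n):
    s=manip.snapshot(n); f=240/np.tan(np.radians(s["fov_y"])/2); z=s["z_map"]
    v,u=np.mgrid[:480,:640]; E=np.array(s["extrinsics"])
    P=np.stack([(u-s["cx"])/f*z,-(v-s["cy"])/f*z,-z],-1)@E[:3,:3].T+E[:3,3]
    P[z==0]=np.nan
    return s["image"],P,s
def save(im,n): cv2.imwrite(n,np.ascontiguousarray(im[...,::-1]))
E
python3 - <<'E'
from h import *
for n in("top","side"):
    im,P,s=snap(n); save(im,f"pics/{n}0.png"); np.savez(f"{n}0.npz",im=im,P=P)
    print(n,s["fov_y"],s["cx"],s["cy"],[k for k in s],np.round(s["extrinsics"],3).tolist())
s=manip.sense();print(s["tcp_pos"],s["tool_rot"],s["finger_gap"],manip.finger_overhang,s["t"])
E
```

```text
top 42.99116030859633 323.3024572074505 249.94776463271086 ['image', 'z_map', 'fov_y', 'cx', 'cy', 'extrinsics'] [[-0.025, 0.988, -0.153, 0.381], [-1.0, -0.024, 0.014, -0.007], [0.01, 0.153, 0.988, 1.165], [0.0, 0.0, 0.0, 1.0]]
side 45.91194355197212 315.96892739628737 237.0042328523376 ['image', 'z_map', 'fov_y', 'cx', 'cy', 'extrinsics'] [[0.716, 0.524, -0.461, 0.157], [-0.698, 0.549, -0.46, -0.447], [0.012, 0.651, 0.759, 0.811], [0.0, 0.0, 0.0, 1.0]]
[0.18961605 0.59490002 0.24443532] [ 1.53773256e-01  9.88105683e-01 -9.15590394e-04 -3.27444709e-04] 0.997215967515541 0.014 0.1
```

View pics/top0.png

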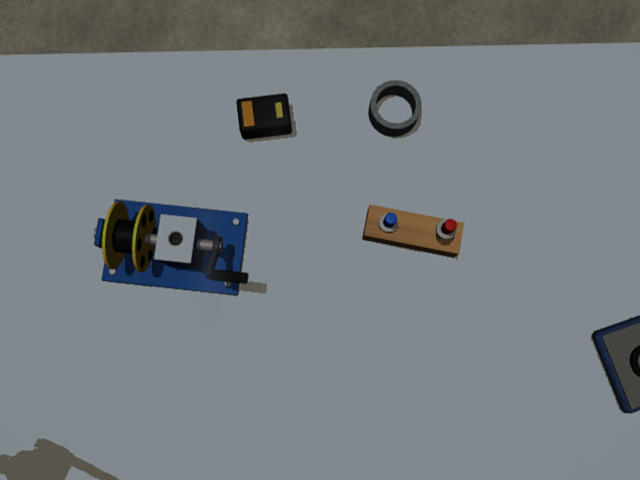

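View pics/side0.png

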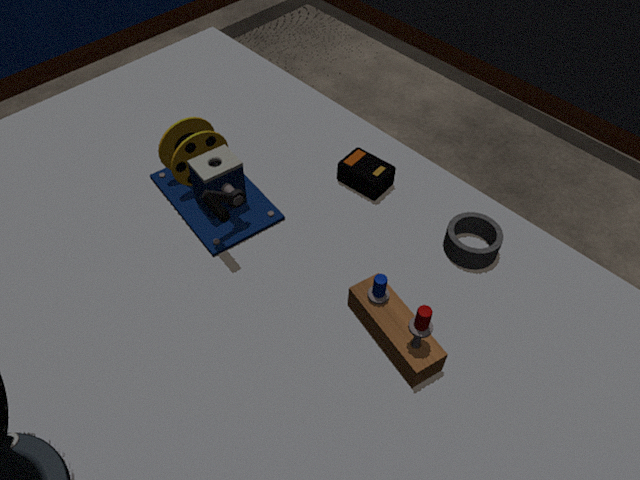

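The top view shows the hole at about (176,239), the crank handle at (232,277), the red pin at (449,227) and the blue pin at (389,220). Next I'll measure these.

Run:
```python
from h import *
for n,box in(("top",(150,215,205,270)),("side",(185,140,250,190))):
    d=np.load(n+"0.npz"); im=d["im"].astype(int); P=d["P"]; r,g,b=im[...,0],im[...,1],im[...,2]; z=P[...,2]
    print(n,"table z",np.nanmedian(z[300:400,300:500]))
    for c,m in(("red",(r>100)&(g<60)&(b<60)),("blue",(b>100)&(r<70)&(z>.07))):
        p=P[m&(z>.04)&(P[...,1]<.1)]; zt=np.nanpercentile(p[:,2],95); t=p[p[:,2]>zt-.004]
        print(c,len(p),"ztop",zt.round(4),"top mean",t.mean(0).round(4),"mid",((t.min(0)+t.max(0))/2).round(4),"ext",np.ptp(t,axis=0).round(3))
    u0,v0,u1,v1=box; M=np.zeros_like(z,bool); M[v0:v1,u0:u1]=1
    m=M&(abs(z-.115)<.006)&(r>110)&(abs(r-b)<60)
    hull=cv2.minAreaRect(P[m][:,:2].astype(np.float32)*1000); print("housing top",hull,np.median(z[m]))
    cn,_=cv2.findContours((m*255).astype(np.uint8),cv2.RETR_CCOMP,cv2.CHAIN_APPROX_NONE)[:2]
    for c in cn:
        if 20<len(c)<70:
            q=P[c[:,0,1],c[:,0,0]]; print("hole?",len(c),q.mean(0).round(4),cv2.minEnclosingCircle(q[:,:2].astype(np.float32)))
    # crank: dark pts
    M[:]=0
    if n=="top": M[255:295,200:250]=1
    else: M[180:225,195:250]=1
    m=M&(r<70)&(b<70)&(z>.06); p=P[m]; print("dark",len(p),np.percentile(p,[2,50,98],axis=0).round(4).tolist())
    np.save(n+"_dark.npy",p)
im=np.load("top0.npz")["im"]; a=cv2.resize(im[195:300,90:255],None,fx=4,fy=4,interpolation=cv2.INTER_CUBIC)
save(np.clip(a*1.6,0,255).astype(np.uint8),"pics/crop0.png")
```

```text
top table z 0.000161079189374691
red 99 ztop 0.1445 top mean [ 0.5785 -0.2408  0.1424] mid [ 0.5788 -0.2413  0.143 ] ext [0.017 0.018 0.005]
blue 93 ztop 0.1038 top mean [ 0.6008 -0.1433  0.1017] mid [ 0.6009 -0.1439  0.1025] ext [0.017 0.018 0.005]
housing top ((570.83251953125, 236.61068725585938), (64.62863159179688, 78.18019104003906), 82.91879272460938) 0.11540772000093369
hole? 46 [0.5707 0.2365 0.1153] ((0.570448637008667, 0.23644857108592987), 0.01532131340354681)
dark 553 [[0.4916, 0.112, 0.0968], [0.504, 0.1532, 0.1241], [0.5391, 0.1796, 0.13]]
side table z -0.0012003745132283528
red 112 ztop 0.1411 top mean [ 0.58   -0.2431  0.1395] mid [ 0.5797 -0.2428  0.1399] ext [0.018 0.019 0.005]
blue 89 ztop 0.1009 top mean [ 0.602  -0.1454  0.0993] mid [ 0.6017 -0.1452  0.0997] ext [0.019 0.019 0.005]
housing top ((572.9540405273438, 234.92555236816406), (63.99156188964844, 79.1297836303711), 82.48064422607422) 0.11300325531522992
hole? 40 [0.5725 0.2351 0.1129] ((0.5735421776771545, 0.2359175980091095), 0.01871689409017563)
dark 1276 [[0.4917, 0.109, 0.0628], [0.5342, 0.1672, 0.0938], [0.5956, 0.2405, 0.1256]]
```

View pics/crop0.png

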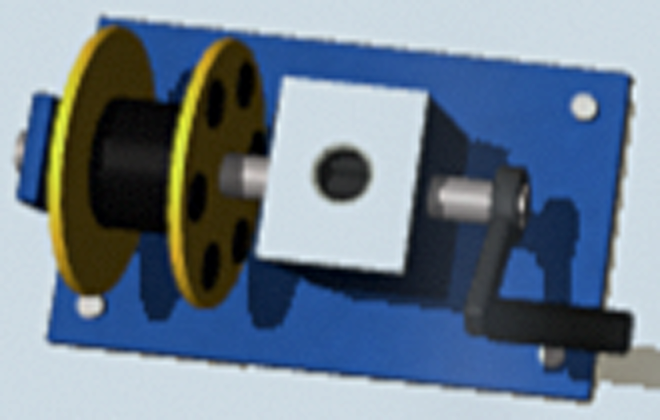

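The crop shows the hole, the shaft line and the crank handle leaning to −x, toward the robot (crop pixels (470–630, 325)). I'll fit the crank angle and work out the first move.

```bash
cat >> h.py <<'E'
from scipy.spatial.transform import Rotation as R
H=np.array([.5716,.2358,.115]); a=np.radians(82.7); Y=np.array([np.cos(a),np.sin(a),0]); X=np.cross(Y,[0,0,1]); Z=np.array([0,0,1.])
PIN=np.array([.579,-.242,0])
RT=np.column_stack([np.cross(X,-Z),X,-Z])   # tool y along X, z down
if 0: pass
def to(p,rot=True):
    s=manip.sense(); T=R.from_quat(s["tool_rot"]); c=s["tcp_pos"]
    d=T.inv().apply(np.asarray(p)-c); w=min(((T.inv()*R.from_matrix(RT@np.diag([k,k,1]))).as_rotvec(degrees=True) for k in(1,-1)),key=np.linalg.norm)
    print("t",round(s["t"],2),"tcp",c.round(4),"shift",(d*1000).round(1),"turn",w.round(2),"F",np.round(s["force"],1),"gap",round(s["finger_gap"],3))
E
python3 - <<'E'
from h import *
for n in("top","side"):
    p=np.load(n+"_dark.npy")-H; l=np.c_[p@X,p@Y,p@Z]*1000
    l=l[(l[:,1]<-88)&(l[:,1]>-133)&(l[:,0]<-20)]
    print(n,len(l),np.percentile(l,[2,50,98],axis=0).round(1).tolist())
    from scipy.optimize import least_squares
    f=lambda q:np.hypot(l[:,0]+q[1]*np.sin(q[0]),l[:,2]+40-q[1]*np.cos(q[0]))-10
    r=least_squares(f,[.9,70],loss="soft_l1"); print(np.degrees(r.x[0]),r.x[1],r.cost/len(l))
    r=least_squares(lambda q:f([q[0],70]),[.9],loss="soft_l1"); print(np.degrees(r.x[0]))
to([.503,.14,.245])
E
```

```text
top 285 [[-66.2, -132.1, 2.7], [-57.9, -109.9, 10.1], [-48.2, -89.3, 14.7]]
53.50353045285339 70.29901279773453 0.5763812873471902
53.42729850349873
side 250 [[-66.2, -132.8, -2.4], [-59.8, -111.7, 7.5], [-48.1, -89.7, 11.5]]
54.73654385604702 68.69089856581368 0.5157947418867321
54.990106309248
t 0.1 tcp [0.1896 0.5949 0.2444] shift [-4.368e+02 -3.382e+02 -1.000e-01] turn [-1.100e-01  6.000e-02  7.961e+01] F [-0.6  0.6 -0.4] gap 0.997
```

drive_tool --pt "0 0 0 0 0 7.96 1" --pt "0 0 0 0 0 7.96 1" --pt "0 0 0 0 0 7.96 1" --pt "0 0 0 0 0 7.96 1" --pt "0 0 0 0 0 7.96 1" --pt "0 0 0 0 0 7.96 1" --pt "0 0 0 0 0 7.96 1" --pt "0 0 0 0 0 7.96 1" --pt "0 0 0 0 0 7.96 1" --pt "0 0 0 0 0 7.96 1"

```text
t: 1.1
tcp_pos: [0.1897, 0.5951, 0.2447]
tool_rot: [0.753, 0.659, -0.001, 0.0]
force: [-0.3, -0.2, -0.7]
finger_gap: 0.999
gripper_force: 0.0
```

```bash
python3 -c "
from h import *
to([.5023,.1398,.245])"
```

```text
t 1.1 tcp [0.1897 0.5951 0.2447] shift [-4.098e+02  3.702e+02  1.000e-01] turn [-0.03  0.07 -0.32] F [-0.3 -0.2 -0.7] gap 0.999
```

drive_tool --pt "-0.041 0.037 0 0 0 0 1" --pt "-0.041 0.037 0 0 0 0 1" --pt "-0.041 0.037 0 0 0 0 1" --pt "-0.041 0.037 0 0 0 0 1" --pt "-0.041 0.037 0 0 0 0 1" --pt "-0.041 0.037 0 0 0 0 1" --pt "-0.041 0.037 0 0 0 0 1" --pt "-0.041 0.037 0 0 0 0 1" --pt "-0.041 0.037 0 0 0 0 1" --pt "-0.041 0.037 0 0 0 0 1"

```text
t: 2.1
tcp_pos: [0.4757, 0.1828, 0.2451]
tool_rot: [0.751, 0.661, -0.0, -0.0]
force: [0.3, 0.7, 0.7]
finger_gap: 1.001
gripper_force: 0.0
```

drive_tool --pt "0 0 0.04 0 0 0 1" --pt "0 0 0.02 0 0 0 1" --pt "0 0 0 0 0 0 1"

```text
t: 2.4
tcp_pos: [0.4729, 0.1836, 0.1825]
tool_rot: [0.751, 0.66, -0.003, -0.002]
force: [-0.4, -0.6, 0.1]
finger_gap: 0.998
gripper_force: 0.0
```

```bash
python3 -c "
from h import *
to([.5023,.1398,.1115]); print(RT.T.round(3).tolist(), manip.sense()['q'])"
```

```text
t 2.4 tcp [0.4729 0.1836 0.1825] shift [-39.5  35.3  70.8] turn [-0.43  0.12 -0.09] F [-0.4 -0.6  0.1] gap 0.998
[[0.127, 0.992, -0.0], [0.992, -0.127, 0.0], [-0.0, -0.0, -1.0]] [ 1.49703176e-01  4.65048496e-01  1.78386766e+00 -7.86772288e-06
  9.00449509e-01  2.78607857e-01]
```

drive_tool --pt "-0.02 0.018 0 0 0 0 1" --pt "-0.0195 0.0173 0 -0.4 0.1 0 1" --pt "0 0 0 0 0 0 1" --pt "0 0 0 0 0 0 1"

```text
t: 2.8
tcp_pos: [0.5053, 0.1413, 0.1861]
tool_rot: [0.751, 0.66, 0.003, 0.002]
force: [1.2, 0.5, -0.0]
finger_gap: 1.0
gripper_force: 0.0
```

```bash
python3 -c "
from h import *
to([.5023,.1398,.1115])"
```

```text
t 2.8 tcp [0.5053 0.1413 0.1861] shift [-2.  -3.3 74.6] turn [ 0.44 -0.13 -0.02] F [ 1.2  0.5 -0. ] gap 1.0
```

drive_tool --pt "-0.002 -0.003 0.03 0.4 -0.1 0 1" --pt "0 0 0.02 0 0 0 1" --pt "0 0 0.01 0 0 0 1" --pt "0 0 0 0 0 0 1" --pt "0 0 0 0 0 0 1" --pt "0 0 0 0 0 0 1"

```text
t: 3.4
tcp_pos: [0.5027, 0.1399, 0.1263]
tool_rot: [0.75, 0.661, 0.001, 0.001]
force: [-0.3, 0.7, 0.4]
finger_gap: 1.0
gripper_force: 0.0
```

```bash
python3 -c "
from h import *
to([.5023,.1398,.1115])
im,P,_=snap('side'); save(cv2.resize(im[90:290,110:330],None,fx=3,fy=3),'pics/pre.png')"
```

```text
t 3.4 tcp [0.5027 0.1399 0.1263] shift [-0.1 -0.4 14.8] turn [ 0.12 -0.02  0.04] F [-0.3  0.7  0.4] gap 1.0
```

View pics/pre.png

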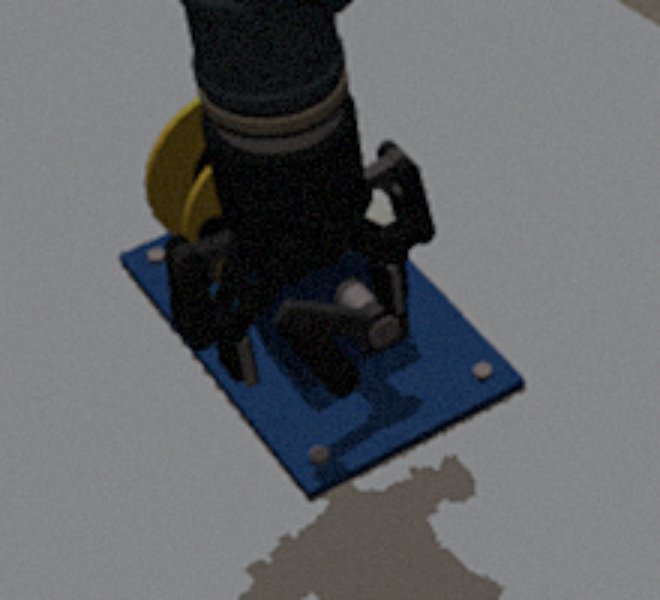

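The fingers straddle the crank handle at crop pixels (240,360) and (395,310). I'll descend and close.

drive_tool --pt "0 0 0.0148 0 0 0 1" --pt "0 0 0 0 0 0 1" --pt "0 0 0 0 0 0 -1" --pt "0 0 0 0 0 0 -1" --pt "0 0 0 0 0 0 -1" --pt "0 0 0 0 0 0 -1" --pt "0 0 0 0 0 0 -1" --pt "0 0 0 0 0 0 -1" --pt "0 0 0 0 0 0 -1" --pt "0 0 0 0 0 0 -1" --newtons 30

```text
t: 4.45
tcp_pos: [0.502, 0.1395, 0.1108]
tool_rot: [0.751, 0.661, 0.0, 0.0]
force: [-2.7, -0.0, 5.1]
finger_gap: 0.222
gripper_force: 29.4
```

```bash
python3 -c "
from h import *
to([.5023,.1398,.1115])
t0=54
p=lambda t:(-70*np.sin(np.radians(t)),70*np.cos(np.radians(t)))
ts=np.linspace(54,0,19)
for a,b in zip(ts[:-1],ts[1:]): print(round(b),round(p(b)[0]-p(a)[0],2),round(-(p(b)[1]-p(a)[1]),2))
"
```

```text
t 4.45 tcp [0.502  0.1395 0.1108] shift [ 0.3  0.3 -0.7] turn [ 0. -0.  0.] F [-2.7 -0.   5.1] gap 0.222
51 2.23 -2.91
48 2.38 -2.79
45 2.52 -2.66
42 2.66 -2.52
39 2.79 -2.38
36 2.91 -2.23
33 3.02 -2.08
30 3.12 -1.91
27 3.22 -1.75
24 3.31 -1.58
21 3.39 -1.4
18 3.45 -1.22
15 3.51 -1.04
12 3.56 -0.86
9 3.6 -0.67
6 3.63 -0.48
3 3.65 -0.29
0 3.66 -0.1
```

drive_tool --pt "0 0.0022 -0.0029 0 0 0 -1" --pt "0 0.0024 -0.0028 0 0 0 -1" --pt "0 0.0025 -0.0027 0 0 0 -1" --pt "0 0.0027 -0.0025 0 0 0 -1" --pt "0 0.0028 -0.0024 0 0 0 -1" --pt "0 0.0029 -0.0022 0 0 0 -1" --pt "0 0.003 -0.0021 0 0 0 -1" --pt "0 0.0031 -0.0019 0 0 0 -1" --pt "0 0.0032 -0.0018 0 0 0 -1"

```text
t: 5.35
tcp_pos: [0.5204, 0.137, 0.1314]
tool_rot: [0.751, 0.661, -0.005, -0.005]
force: [-12.3, 4.6, 1.3]
finger_gap: 0.223
gripper_force: 29.4
```

drive_tool --pt "0 0.0033 -0.0016 0 0 0 -1" --pt "0 0.0034 -0.0014 0 0 0 -1" --pt "0 0.0035 -0.0012 0 0 0 -1" --pt "0 0.0035 -0.001 0 0 0 -1" --pt "0 0.0036 -0.0009 0 0 0 -1" --pt "0 0.0036 -0.0007 0 0 0 -1" --pt "0 0.0036 -0.0005 0 0 0 -1" --pt "0 0.0037 -0.0003 0 0 0 -1" --pt "0 0.0037 -0.0001 0 0 0 -1" --pt "0 0 0 0 0 0 -1"

```text
t: 6.35
tcp_pos: [0.555, 0.1324, 0.1411]
tool_rot: [0.751, 0.661, -0.003, -0.002]
force: [-9.5, 1.3, 9.2]
finger_gap: 0.219
gripper_force: 31.2
```

```bash
python3 -c "
from h import *
to(H-.104*Y+Z*.025)
im,P,_=snap('side'); save(cv2.resize(im[90:290,110:330],None,fx=3,fy=3),'pics/up.png')"
```

```text
t 6.35 tcp [0.555  0.1324 0.1411] shift [0.7 3.4 1.1] turn [-0.42  0.07  0.03] F [-9.5  1.3  9.2] gap 0.219
```

View pics/up.png

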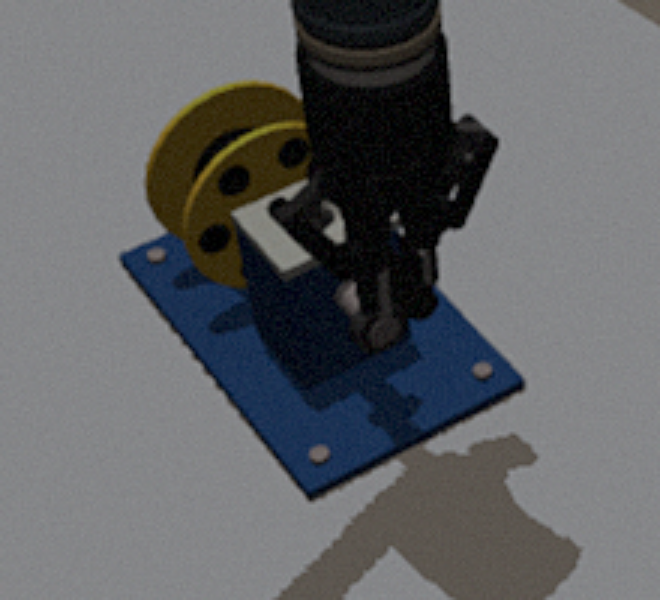

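The handle is now above the shaft, close to upright. I'll let the arm settle and nudge off the remaining few mm.

drive_tool --pt "0 0.001 0 0 0 0 -1" --pt "0 0 0 0 0 0 -1" --pt "0 0 0 0 0 0 -1" --pt "0 0 0 0 0 0 -1"

```text
t: 6.8
tcp_pos: [0.5552, 0.1324, 0.1411]
tool_rot: [0.75, 0.661, -0.003, -0.003]
force: [-11.0, 0.7, 10.3]
finger_gap: 0.218
gripper_force: 31.3
```

```bash
python3 -c "
from h import *
to(H-.104*Y+Z*.025)"
```

```text
t 6.8 tcp [0.5552 0.1324 0.1411] shift [0.7 3.2 1. ] turn [-0.5   0.07  0.04] F [-11.    0.7  10.3] gap 0.218
```

drive_tool --pt "0 0.002 -0.001 0 0 0 -1" --pt "0 0.002 0 0 0 0 -1" --pt "0 0 0 0 0 0 -1" --pt "0 0 0 0 0 0 -1" --pt "0 0 0 0 0 0 -1"

```text
t: 7.3
tcp_pos: [0.5599, 0.1317, 0.1418]
tool_rot: [0.751, 0.661, -0.003, -0.002]
force: [-8.5, 1.2, 7.1]
finger_gap: 0.223
gripper_force: 30.6
```

```bash
python3 -c "
from h import *
to(H-.104*Y+Z*.025)"
```

```text
t 7.3 tcp [0.5599 0.1317 0.1418] shift [ 0.7 -1.6  1.8] turn [-0.41  0.07  0.03] F [-8.5  1.2  7.1] gap 0.223
```

drive_tool --pt "0 0 0 0 0 0 1" --pt "0 0 0 0 0 0 1" --pt "0 0 0 0 0 0 1" --pt "0 0 0 0 0 0 1" --pt "0 0 0 0 0 0 1" --pt "0 0 -0.02 0 0 0 1" --pt "0 0 -0.03 0 0 0 1" --pt "0 0 -0.03 0 0 0 1" --pt "0 0 0 0 0 0 1" --pt "0 0 0 0 0 0 1"

```text
t: 8.3
tcp_pos: [0.5635, 0.1316, 0.221]
tool_rot: [0.751, 0.661, 0.001, 0.001]
force: [1.0, -0.7, -0.8]
finger_gap: 1.002
gripper_force: 0.0
```

```bash
python3 -c "
from h import *
to([*PIN[:2],.22])"
```

```text
t 8.3 tcp [0.5635 0.1316 0.221 ] shift [-368.6   62.8    1. ] turn [ 0.09 -0.01  0.01] F [ 1.  -0.7 -0.8] gap 1.002
```

drive_tool --pt "-0.037 0.0063 0 0 0 0 1" --pt "-0.037 0.0063 0 0 0 0 1" --pt "-0.037 0.0063 0 0 0 0 1" --pt "-0.037 0.0063 0 0 0 0 1" --pt "-0.037 0.0063 0 0 0 0 1" --pt "-0.037 0.0063 0 0 0 0 1" --pt "-0.037 0.0063 0 0 0 0 1" --pt "-0.037 0.0063 0 0 0 0 1" --pt "-0.037 0.0063 0 0 0 0 1" --pt "-0.037 0.0063 0 0 0 0 1"

```text
t: 9.3
tcp_pos: [0.5777, -0.2444, 0.2183]
tool_rot: [0.751, 0.661, -0.001, -0.002]
force: [0.4, -0.4, -0.4]
finger_gap: 1.0
gripper_force: 0.0
```

drive_tool --pt "0 0 0 0 0 0 1" --pt "0 0 0 0 0 0 1" --pt "0 0 0 0 0 0 1"

```text
t: 9.6
tcp_pos: [0.5779, -0.242, 0.2191]
tool_rot: [0.75, 0.661, -0.0, -0.002]
force: [-0.6, 0.1, -0.4]
finger_gap: 1.0
gripper_force: 0.0
```

```bash
python3 -c "
from h import *
to([*PIN[:2],.121])
for n in('top','side'):
    im,P,_=snap(n); z=P[...,2]; p=P-H; x,y,zz=p@X,p@Y,p@Z
    m=(y<-.09)&(y>-.132)&(abs(x)<.05)&(zz>.01)&(zz<.06)
    l=np.c_[x[m],zz[m]+.04]*1000; print(n,len(l),np.percentile(l,[2,50,98],axis=0).round(1).tolist())
    from scipy.optimize import least_squares
    r=least_squares(lambda q:np.hypot(l[:,0]+70*np.sin(q[0]),l[:,1]-70*np.cos(q[0]))-10,[0.],loss='soft_l1');print(np.degrees(r.x))
    np.savez(n+'1.npz',im=im,P=P); save(im,f'pics/{n}1.png')
"
```

```text
t 9.6 tcp [ 0.5779 -0.242   0.2191] shift [-0.   1.4 98.1] turn [-0.17 -0.11  0.03] F [-0.6  0.1 -0.4] gap 1.0
top 284 [[-7.9, 70.9], [0.3, 78.1], [10.2, 82.8]]
[-1.45870247]
side 225 [[-8.0, 64.9], [-2.1, 75.6], [9.6, 79.2]]
[-2.56828558]
```

The crank stands within about 2° of upright. Next is the red pin.

drive_tool --pt "0 0.0012 0.03 0 0 0 1" --pt "0 0 0.03 0 0 0 1" --pt "0 0 0.02 0 0 0 1" --pt "0 0 0.0135 0 0 0 1" --pt "0 0 0.005 0 0 0 1" --pt "0 0 0 0 0 0 1" --pt "0 0 0 0 0 0 1"

```text
t: 10.4
tcp_pos: [0.5807, -0.2437, 0.123]
tool_rot: [0.751, 0.661, 0.0, 0.001]
force: [-0.3, -0.0, -0.1]
finger_gap: 0.999
gripper_force: 0.0
```

drive_tool --pt "0 0 0 0 0 0 -1" --pt "0 0 0 0 0 0 -1" --pt "0 0 0 0 0 0 -1" --pt "0 0 0 0 0 0 -1" --pt "0 0 0 0 0 0 -1" --pt "0 0 0 0 0 0 -1" --pt "0 0 0 0 0 0 -1" --pt "0 0 0 0 0 0 -1" --newtons 40

```text
t: 11.2
tcp_pos: [0.58, -0.2436, 0.1223]
tool_rot: [0.751, 0.661, -0.0, 0.0]
force: [-0.4, -0.1, 3.2]
finger_gap: 0.242
gripper_force: 39.0
```

```bash
python3 -c "
from h import *
to([*PIN[:2],.12])"
```

```text
t 11.2 tcp [ 0.58   -0.2436  0.1223] shift [ 1.5 -1.2  2.3] turn [0.01 0.01 0.01] F [-0.4 -0.1  3.2] gap 0.242
```

drive_tool --pt "0 0 -0.01 0 0 0 -1" --pt "0 0 -0.02 0 0 0 -1" --pt "0 0 -0.03 0 0 0 -1" --pt "0 0 -0.03 0 0 0 -1" --pt "0 0 -0.03 0 0 0 -1" --pt "0 0 -0.03 0 0 0 -1" --pt "0 0 -0.03 0 0 0 -1" --pt "0 0 0 0 0 0 -1" --pt "0 0 0 0 0 0 -1" --pt "0 0 0 0 0 0 -1"

```text
t: 12.2
tcp_pos: [0.579, -0.2429, 0.3003]
tool_rot: [0.751, 0.661, -0.0, -0.002]
force: [0.7, 1.0, -2.0]
finger_gap: 0.247
gripper_force: 39.4
```

```bash
python3 -c "
from h import *
to([*H[:2],.3])
im,P,_=snap('side');im2,_,_=snap('top'); save(np.vstack([im[100:400,150:550],im2[150:350,330:640][:, :310].repeat(1,0)[:, :] if 0 else cv2.resize(im2[150:300,340:540],(400,300))]),'pics/lift.png')"
```

```text
t 12.2 tcp [ 0.579  -0.2429  0.3003] shift [473.9 -68.1   1.3] turn [-0.18 -0.09  0.  ] F [ 0.7  1.  -2. ] gap 0.247
```

View pics/lift.png

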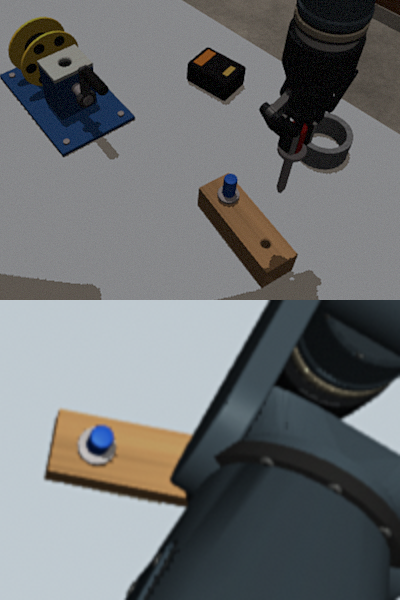

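The side view shows the red pin in the gripper at (283,170). The blue pin is still in the rack at (230,187). Now I'll carry the red pin over the hole.

drive_tool --pt "0.033 -0.0047 0 0 0 0 -1" --pt "0.033 -0.0047 0 0 0 0 -1" --pt "0.033 -0.0047 0 0 0 0 -1" --pt "0.033 -0.0047 0 0 0 0 -1" --pt "0.033 -0.0047 0 0 0 0 -1" --pt "0.033 -0.0047 0 0 0 0 -1" --pt "0.033 -0.0047 0 0 0 0 -1" --pt "0.033 -0.0047 0 0 0 0 -1" --pt "0.033 -0.0047 0 0 0 0 -1" --pt "0.033 -0.0047 0 0 0 0 -1"

```text
t: 13.3
tcp_pos: [0.5745, 0.0911, 0.3007]
tool_rot: [0.751, 0.661, -0.001, -0.001]
force: [1.0, -0.7, -0.3]
finger_gap: 0.239
gripper_force: 39.4
```

drive_tool --pt "0.033 -0.0047 0 0 0 0 -1" --pt "0.033 -0.0047 0 0 0 0 -1" --pt "0.033 -0.0047 0 0 0 0 -1" --pt "0.03 -0.0047 0 0 0 0 -1" --pt "0.014 -0.002 0 0 0 0 -1" --pt "0 0 0 0 0 0 -1" --pt "0 0 0 0 0 0 -1" --pt "0 0 0 0 0 0 -1" --pt "0 0 0 0 0 0 -1"

```text
t: 14.2
tcp_pos: [0.573, 0.2328, 0.302]
tool_rot: [0.751, 0.66, -0.0, 0.0]
force: [0.9, -0.3, -1.3]
finger_gap: 0.243
gripper_force: 39.4
```

```bash
python3 -c "
from h import *
to([*H[:2],.25])
im,P,_=snap('side'); r,g,b=[im[...,k].astype(int) for k in range(3)]
m=(r>70)&(g<40)&(b<40)&(P[...,2]>.2); print('red',m.sum(),np.nanmean(P[m],0) if m.any() else 0)
p=P-H; m=(np.hypot(p[...,0],p[...,1])<.03)&(P[...,2]>.16)&(P[...,2]<.265)
for z in np.arange(.18,.27,.01):
    k=m&(abs(P[...,2]-z)<.005)
    if k.any(): print(round(z,2),k.sum(),P[k].mean(0).round(4))
save(cv2.resize(im[60:210,140:300],None,fx=3.7,fy=3.7),'pics/over.png')"
```

```text
t 14.2 tcp [0.573  0.2328 0.302 ] shift [ 2.8 -1.8 52. ] turn [-0.01  0.02 -0.1 ] F [ 0.9 -0.3 -1.3] gap 0.243
red 8 [0.57562838 0.23139    0.31859042]
0.19 11 [0.5719 0.231  0.1915]
0.2 29 [0.5709 0.2293 0.2001]
0.21 35 [0.5709 0.2297 0.2098]
0.22 34 [0.5711 0.2299 0.2195]
0.23 35 [0.571  0.2296 0.2296]
0.24 38 [0.5713 0.2296 0.2397]
0.25 37 [0.571  0.2296 0.25  ]
0.26 34 [0.5711 0.2296 0.2595]
```

View pics/over.png

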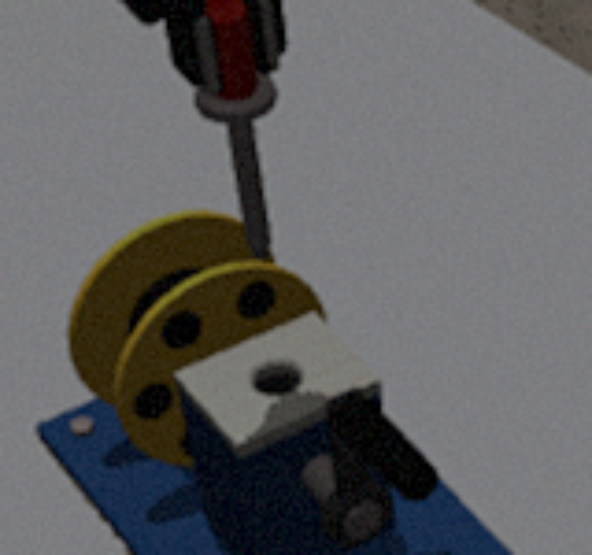

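The pin hangs vertical above the hole, with the crank upright. I'll apply a small correction and descend.

drive_tool --pt "0.0025 -0.0013 0.015 0 0 0 -1" --pt "0 0 0.02 0 0 0 -1" --pt "0 0 0.015 0 0 0 -1" --pt "0 0 0.01 0 0 0 -1" --pt "0 0 0 0 0 0 -1" --pt "0 0 0 0 0 0 -1" --pt "0 0 0 0 0 0 -1"

```text
t: 14.95
tcp_pos: [0.5725, 0.2369, 0.243]
tool_rot: [0.751, 0.661, 0.001, 0.001]
force: [0.8, -0.4, -1.5]
finger_gap: 0.243
gripper_force: 39.4
```

```bash
python3 -c "
from h import *
to([.572,.2355,.142])"
```

```text
t 14.95 tcp [0.5725 0.2369 0.243 ] shift [ -1.5  -0.6 101. ] turn [ 0.12 -0.04 -0.  ] F [ 0.8 -0.4 -1.5] gap 0.243
```

drive_tool --pt "-0.0012 -0.0005 0.008 0 0 0 -1" --pt "0 0 0.008 0 0 0 -1" --pt "0 0 0.008 0 0 0 -1" --pt "0 0 0.008 0 0 0 -1" --pt "0 0 0.008 0 0 0 -1" --pt "0 0 0 0 0 0 -1" --pt "0 0 0 0 0 0 -1"

```text
t: 15.65
tcp_pos: [0.5711, 0.2358, 0.2016]
tool_rot: [0.751, 0.661, -0.0, -0.0]
force: [0.0, 0.1, -1.1]
finger_gap: 0.245
gripper_force: 39.4
```

```bash
python3 -c "
from h import *
to([.572,.2355,.142])"
```

```text
t 15.65 tcp [0.5711 0.2358 0.2016] shift [-0.2  1.  59.6] turn [-0.03  0.01  0.01] F [ 0.   0.1 -1.1] gap 0.245
```

drive_tool --pt "0 0.0006 0.005 0 0 0 -1" --pt "0 0 0.005 0 0 0 -1" --pt "0 0 0.005 0 0 0 -1" --pt "0 0 0.005 0 0 0 -1" --pt "0 0 0.005 0 0 0 -1" --pt "0 0 0 0 0 0 -1"

```text
t: 16.25
tcp_pos: [0.5711, 0.2355, 0.176]
tool_rot: [0.751, 0.661, -0.001, -0.0]
force: [-0.1, -0.0, -0.5]
finger_gap: 0.244
gripper_force: 39.4
```

```bash
python3 -c "
from h import *
to([.572,.2355,.142])"
```

```text
t 16.25 tcp [0.5711 0.2355 0.176 ] shift [ 0.1  1.  34. ] turn [-0.11  0.04  0.01] F [-0.1 -0.  -0.5] gap 0.244
```

drive_tool --pt "0 0.0003 0.005 0 0 0 -1" --pt "0 0 0.005 0 0 0 -1" --pt "0 0 0.005 0 0 0 -1" --pt "0 0 0.005 0 0 0 -1" --pt "0 0 0.005 0 0 0 -1" --pt "0 0 0.004 0 0 0 -1" --pt "0 0 0 0 0 0 -1" --pt "0 0 0 0 0 0 -1"

```text
t: 17.05
tcp_pos: [0.572, 0.2357, 0.1479]
tool_rot: [0.751, 0.661, -0.0, -0.0]
force: [-0.6, 0.6, 0.9]
finger_gap: 0.246
gripper_force: 39.4
```

```bash
python3 -c "
from h import *
to([.572,.2355,.142])"
```

```text
t 17.05 tcp [0.572  0.2357 0.1479] shift [-0.2  0.   5.9] turn [-0.01  0.    0.01] F [-0.6  0.6  0.9] gap 0.246
```

drive_tool --pt "0 0 0.003 0 0 0 -1" --pt "0 0 0.002 0 0 0 -1" --pt "0 0 0.001 0 0 0 -1" --pt "0 0 0 0 0 0 -1" --pt "0 0 0 0 0 0 -1"

```text
t: 17.55
tcp_pos: [0.572, 0.2357, 0.1425]
tool_rot: [0.751, 0.661, 0.0, 0.0]
force: [-1.8, -0.3, 2.3]
finger_gap: 0.243
gripper_force: 39.7
```

drive_tool --pt "0 0 0 0 0 0 1" --pt "0 0 0 0 0 0 1" --pt "0 0 0 0 0 0 1" --pt "0 0 0 0 0 0 1" --pt "0 0 0 0 0 0 1" --pt "0 0 -0.02 0 0 0 1" --pt "0 0 -0.04 0 0 0 1" --pt "0 0 -0.04 0 0 0 1" --pt "0 0 -0.04 0 0 0 1" --pt "0 0 0 0 0 0 1"

```text
t: 18.55
tcp_pos: [0.5756, 0.2366, 0.2888]
tool_rot: [0.751, 0.661, 0.006, 0.003]
force: [0.6, -0.4, 0.1]
finger_gap: 1.001
gripper_force: 0.0
```

drive_tool --pt "-0.035 -0.02 -0.01 0 0 0 1" --pt "-0.035 -0.02 0 0 0 0 1" --pt "-0.035 -0.02 0 0 0 0 1" --pt "-0.035 0 0 0 0 0 1" --pt "-0.035 0 0 0 0 0 1" --pt "-0.035 0 0 0 0 0 1" --pt "-0.035 0 0 0 0 0 1" --pt "0 0 0 0 0 0 1" --pt "0 0 0 0 0 0 1" --pt "0 0 0 0 0 0 1"

```text
t: 19.55
tcp_pos: [0.4812, 0.0011, 0.2916]
tool_rot: [0.75, 0.661, -0.0, -0.0]
force: [-0.5, 0.1, 0.5]
finger_gap: 1.002
gripper_force: 0.0
```

Run:
```python
from h import *
from scipy.optimize import least_squares
to([.572,.2355,.142])
for n in('top','side'):
    im,P,_=snap(n); r,g,b=[im[...,k].astype(int) for k in range(3)]; p=P-H; x,y,zz=p@X,p@Y,p@Z
    m=(r>70)&(g<50)&(b<50)&(np.hypot(x,y)<.04); print(n,'red',m.sum(),np.nanpercentile(p[m],[5,50,97],axis=0).round(4).tolist())
    m=(y<-.09)&(y>-.132)&(abs(x)<.05)&(zz>.01)&(zz<.06); l=np.c_[x[m],zz[m]+.04]*1000
    q=least_squares(lambda q:np.hypot(l[:,0]+70*np.sin(q[0]),l[:,1]-70*np.cos(q[0]))-10,[0.],loss='soft_l1');print('crank',len(l),np.degrees(q.x))
    m=(b>100)&(r<70)&(P[...,2]>.07)&(P[...,1]<0); print('blue',m.sum(),np.nanmean(P[m],0))
    if n=='side': save(cv2.resize(im[80:330,130:450],None,fx=2.4,fy=2.4),'pics/end.png')
```

```text
t 19.55 tcp [0.4812 0.0011 0.2916] shift [244.   60.5 149.7] turn [-0.04 -0.03  0.04] F [-0.5  0.1  0.5] gap 1.002
top red 109 [[-0.0091, -0.0067, 0.0427], [-0.0008, 0.0015, 0.0462], [0.0075, 0.0097, 0.0494]]
crank 192 [-1.55677911]
blue 101 [ 0.6005547  -0.14326849  0.10076285]
side red 1 [[0.0033, -0.0067, 0.0439], [0.0033, -0.0067, 0.0439], [0.0033, -0.0067, 0.0439]]
crank 225 [-2.4698756]
blue 93 [ 0.6021416  -0.14557234  0.09879826]
```

View pics/end.png

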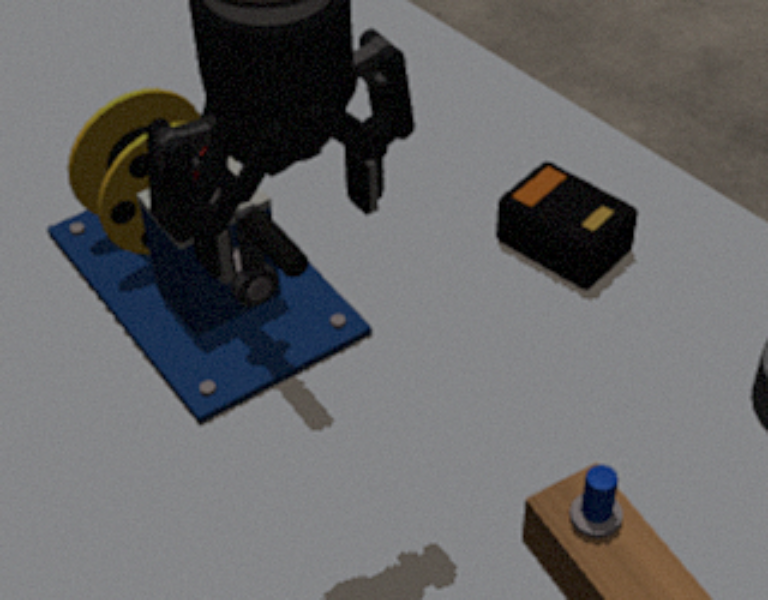

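The red handle's top is 46 mm above the hole mouth, which means the flange is home. The crank is about 2° off upright, the blue pin hasn't moved and the arm is clear.

```bash
python3 -c "
from station import manip
print(manip.sign_off())"
```

```text
the job is handed in; nothing more can be done
None
```

I handed the job in at about 20 s: the crank stands about 2° off upright, the red pin is home in the lock housing and released, and the blue pin is still in the rack; the hand-in gave no verdict back.

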